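# Aim the laser arm and lock the rotation stage

### The job

On the optical bench, push the yellow laser arm round on its rotation stage until the laser points straight at the middle of the green ball receiver. Then push the orange lock lever all the way across to its stop. Only push these two; leave the receivers, the lens tube and the hex driver standing or lying where they are.

Things in the scene. Friction and masses are not known exactly. Their poses are not given: they have to be found in the camera images.
- stage: Rotation stage, bolted down: black base plate 130 x 150 mm (x, y), top at 20 mm above the bench, carrying a round silver rotor 100 mm in diameter with its top at 46 mm. Origin at the centre of the plate's underside, on the rotor's vertical axis; its x axis points roughly away from the robot.
- swing_arm (a joint): Angle of the laser arm in rad: 0 when it points along the stage's +x axis, growing counterclockwise seen from above; range -1.9 to 1.9. Stiff bearing (needs about 2 to 3 N at 110 mm from the pivot): it stays where it is left and does not coast.
- swing_pivot (a point): Point on the arm's vertical turning axis, 57 mm above the bench; its x axis points along the arm (the laser's beam direction), y to the arm's left, z up. The yellow arm is a bar 16 mm wide, 22 mm high (46 to 68 mm above the bench), reaching from 20 mm behind the pivot to 145 mm ahead of it.
- swing_tip (a point): Middle of the free end of the yellow arm, 145 mm from the pivot, 57 mm above the bench. A black laser tube 24 mm in diameter lies along it on top, centred 84 mm above the bench (top 96 mm), from 35 mm behind to 65 mm ahead of the pivot, beam end (brass ring) forward; beyond 70 mm the bar is bare and can be pushed from either side.
- lock_lever (a joint): Angle of the lock lever in rad: 0 to 0.12 at the start (unlocked, lever slanting back towards the robot), growing counterclockwise seen from above to the stop at 0.9 (locked, lever square to the stage, along its -y axis). Needs about 1.5 N at 60 mm from its pivot and stays where it is left. It does not really brake the rotor.
- lock_pivot (a point): Point on the lock lever's vertical axis, 36 mm above the bench, at (-20, -62) mm in the stage's frame (its right-hand side seen from the robot). Orange bar 10 mm wide, 14 mm high (29 to 43 mm above the bench).
- lock_tip (a point): Centre of the round knob (16 mm diameter, 28 to 44 mm above the bench) at the free end of the orange lock lever, 75 mm from its pivot. Seen from above, the line from lock_pivot to lock_tip is the lever's direction; push on its robot side, away from the robot.
- green_receiver: Green receiver: loose, stands upright on the bench and can be bumped over; a ball of 40 mm diameter on a 13 mm steel post on a dark steel foot of 50 mm diameter and 14 mm height; 104 mm tall in all, about 0.4 kg; its centre stands 190 to 290 mm from the arm's pivot. Origin at the centre of its underside.
- green_ball (a point): Centre of the green ball, the laser's target, 84 mm above the bench.
- red_receiver: Red receiver: loose, stands upright on the bench and can be bumped over; a ball of 40 mm diameter on a 13 mm steel post on a dark steel foot of 50 mm diameter and 14 mm height; 104 mm tall in all, about 0.4 kg; its centre stands 190 to 290 mm from the arm's pivot. Origin at the centre of its underside. Not the target; which side it stands on varies.
- red_ball (a point): Centre of the red ball, 84 mm above the bench.
- lens_tube: Black lens tube, loose, standing on end to the right of the stage, past the lock lever: 34 mm in diameter, 45 mm tall. Origin at the centre of its underside.
- hex_driver: Hex driver, loose, lying on the bench to the left of the stage: blue handle 85 x 22 x 22 mm and a steel blade 6 mm thick, 160 mm long in all, along its x axis from -72 mm (handle end) to +88 mm (blade end). Origin under it on the bench.
There are look-alikes about, which are no part of the job. What is shaped like the green_receiver but blue or pink is not meant.

How it is judged:
By the outcome, as a careful person would: the job done as asked, in the order asked, and still so for the second after the job is handed in, with the robot touching nothing.
It also fails if it takes over 58 s, if anything falls off the work surface, if the arm or the gripper's body presses on something with over 40 N, if the wrist force passes 120 N, or if a joint passes its speed limit or range.

### The arm

A 7-joint arm with a two-finger parallel gripper is mounted at the origin on the work surface. World frame = base frame: x ahead of the robot, y to its left, z up, the work surface at z = 0. Lengths are in m, angles in rad, forces in N, time in s.
With the tool pointing down it reaches from about 0.35 to 0.9 m from the base axis. Payload 8.1 kg.
Tool frame: the origin (TCP) lies midway between the tips of the shut fingers; the grasp point (between the pads) lies behind it (arm.tcp_to_grasp is the z of the grasp point in the tool frame, in m); z points along the fingers, y is the line along which they close (so a half turn about z gives the same grasp; the last joint's range is limited). The gripper opens to 92 mm and grips with 3 to 60 N. Pads are 19 mm wide; open, the fingers measure 130 mm over their backs; the gripper's body (75 mm by 190 mm) begins 47 mm behind the grasp point.
Start: joints at [-1.34, 0.434, 0.025, 1.573, -0.012, 1.134, -0.075], TCP at [0.205, 0.591, 0.227] pointing down, gripper open.
Joint ranges: [-2.62, 2.62], [-0.44, 2.09], [-1.27, 1.32], [0.08, 2.57], [-1.32, 4.46], [0.12, 2], [-2.74, 2.74]. Speed limits (rad/s): [2.22, 2.22, 3.01, 3.01, 3.14, 3.14, 3.14].

### API

Orientations are given as a rotation vector (axis times angle).
In Python, from cell import readout, vision, arm gives the robot as it stands.
- The arm moves only by the tool carry_out, never from a script. Its argument "increments" is one flat list of numbers, 6 for each row, row after row: the shift along the world's x, y, z in mm, then the turn, a rotation vector about the world's x, y, z in rad. In form: [tx, ty, tz, wx, wy, wz, tx, ty, tz, wx, wy, wz, ...]. A call has 1 to 20 rows; each row shifts and turns the commanded pose from where the row before left it; what a row does not reach is not made up. A row lasts 1/8 s, in which the tool goes at most 62.5 mm and 10.7 degrees, less where a joint would pass 70% of its speed; a pose out of reach is approached as far as the arm can. A call with a gripper value outside its range is refused whole. "grip" is the closure, from 0 (fully open) to 1 (shut), set as the call begins (left out, the last holds). The fingers move at their own pace and stop on an object; "newtons" is the grip in N (left out, the last holds). Time passes only in rows, so rows that do not move let the fingers close. It gives the time, the measured TCP pose, the force, the opening and the grip force at its end, in the units of the state.
- readout.observe(): the state, without advancing time (a new reading comes with each control period).
- vision.get_image(name): name is "scene" or "top"; returns the picture (384x512x3 uint8, red, green, blue); there is no depth.
- vision.calibration(name): a dict with "fov_y" (degrees; the focal length in pixels is half the picture's height over the tangent of half this angle, whatever the lens; pixels are square), "cx", "cy" (the principal point, pixels), "pose" (4x4, takes a point from camera to world coordinates). Camera axes: x right, y up, looking along -z (the intrinsics and any distortion apply to the point x, -y, -z); pixel columns grow to the right and rows downward; lengths in m; the calibration is good to about 2 mm. A picture is of the moment at which its call begins. calibration takes no time and is no camera call.
- arm.sign_off(): hands the job in; it is judged then, once.
The state is a dict: "clock": time; "joints": joint angles; "dq": joint speeds; "joint_efforts": joint torques, N m; "position": TCP position; "ee_rot": TCP orientation; "force": force on the tool from outside, world axes, zero at the start; "ft_torque": the same for the moment, N m; "width": opening from 0.0 (shut) to 1.0 (fully open); "gripper_force": force on a finger pad.
Only numpy, scipy, OpenCV 4.12 (cv2) and the standard library are available. Lean on these libraries where they do the work, as an engineer would, in place of code of your own. Each camera call takes 0.05 s, during which the arm holds its last target. There are 200 camera calls.

## Working session

There is one attempt and no reset: what is moved stays moved. The work goes in short steps, Python scripts to look and compute and a tool call to move; the robot and the scene stay as the last step left them, time stands still between calls to the robot, and variables do not carry over. Pictures are saved under pics/ and viewed, at most 10 in all, crops included, and the job is handed in when it is done.

Besides the shell and the picture viewer there is one more tool, called after ">>>" by a JSON object that holds its "name" and its "arguments". carry_out: Moves the arm, as the interface text tells. Its arguments: {"type":"object","properties":{"increments":{"type":"array","items":{"type":"number"}},"grip":{"type":"number"},"newtons":{"type":"number"}},"required":["increments"]}

```bash
mkdir -p pics; cat > h.py <<'E'
import numpy as np, cv2
from cell import readout, vision, arm
def get(n):
    return vision.get_image(n)
def ray(n,u,v):
    c=vision.calibration(n); f=192/np.tan(np.radians(c['fov_y'])/2)
    P=np.array(c['pose']); d=P[:3,:3]@np.array([(u-c['cx'])/f,-(v-c['cy'])/f,-1.]); return P[:3,3],d
def onz(n,u,v,z):
    o,d=ray(n,u,v); return o+d*(z-o[2])/d[2]
E
python3 - <<'E'
from h import *
for n in('scene','top'):
    im=get(n); cv2.imwrite(f'pics/{n}0.png',im[:,:,::-1]); c=vision.calibration(n); print(n,c)
print(readout.observe(), arm.tcp_to_grasp)
E
```

```text
scene {'fov_y': 43.976001219055235, 'cx': 265.5063168734441, 'cy': 188.11381101541133, 'pose': array([[ 0.46764663, -0.56661069,  0.67842388,  1.30675225],
       [ 0.88369189,  0.28243328, -0.37325605, -0.43722019],
       [ 0.01988139,  0.77406961,  0.63278825,  0.7877905 ],
       [ 0.        ,  0.        ,  0.        ,  1.        ]])}
top {'fov_y': 53.96361807775524, 'cx': 249.39832857970225, 'cy': 186.3526405548436, 'pose': array([[-3.46484537e-04,  9.89899335e-01, -1.41771597e-01,
         4.56526238e-01],
       [-9.98943208e-01, -6.85848448e-03, -4.54469795e-02,
        -4.62454234e-02],
       [-4.59602731e-02,  1.41606027e-01,  9.88855594e-01,
         8.87361391e-01],
       [ 0.00000000e+00,  0.00000000e+00,  0.00000000e+00,
         1.00000000e+00]])}
{'clock': 0.1, 'joints': array([-1.33957668,  0.43512535,  0.0249472 ,  1.57399116, -0.01160159,
        1.13399593, -0.07508049]), 'dq': array([-2.26359116e-04,  1.33499515e-04, -4.43114118e-05, -8.84927486e-04,
        8.02984945e-04, -1.47831115e-03,  9.16075613e-04]), 'joint_efforts': array([ 2.70872770e-03, -6.69120240e+01,  9.87703130e-01, -3.15147758e+01,
       -6.05842285e-02,  3.73299338e-02, -1.02270832e-06]), 'position': array([0.20467068, 0.59006121, 0.22604629]), 'ee_rot': array([-5.21952871e-01, -3.09781079e+00,  2.15193703e-03]), 'force': array([ 0.42370047,  0.95943266, -0.27421179]), 'ft_torque': array([-0.00338235,  0.04952805, -0.00583171]), 'gripper_force': 0.0, 'width': 1.0015137420158617} -0.0188
```

View pics/top0.png

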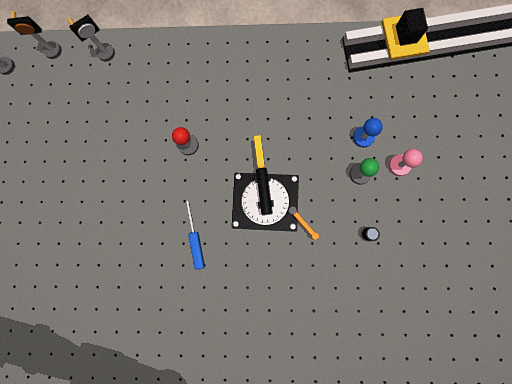

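View pics/scene0.png

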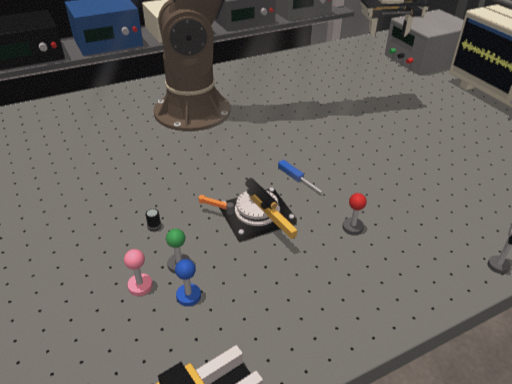

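Top view: stage at about (265,200), arm tip (257,137), green ball (369,167), red (181,135), blue (373,127), pink (413,158), lever knob (316,237), lens tube (371,234). The scene view matches, with green at (176,238), blue (186,269) and pink (135,259). The green ball on a dark foot is the target, because the blue and pink ones have coloured feet.

```bash
cat >> h.py <<'E'
def blob(im,lo,hi,roi=None):
    h=cv2.cvtColor(im,cv2.COLOR_RGB2HSV); m=cv2.inRange(h,lo,hi)
    if roi: 
        k=np.zeros_like(m);x0,y0,x1,y1=roi;k[y0:y1,x0:x1]=255;m&=k
    n,l,s,c=cv2.connectedComponentsWithStats(m); i=1+np.argmax(s[1:,4]); 
    return c[i],s[i],l==i
def tri(a,b):
    o1,d1=ray('top',*a);o2,d2=ray('scene',*b)
    t=np.linalg.lstsq(np.c_[d1,-d2],o2-o1,rcond=None)[0]; p,q=o1+d1*t[0],o2+d2*t[1]
    return (p+q)/2,np.linalg.norm(p-q)
G=((50,120,40),(80,255,255));R=((0,170,90),(6,255,255));Y=((20,150,80),(32,255,255));O=((8,150,90),(19,255,255))
E
python3 - <<'E'
from h import *
T=get('top');S=get('scene')
for nm,c,r1,r2 in(('green',G,(330,140,400,200),(150,210,200,270)),('red',R,(160,110,210,160),(330,180,380,220))):
    a=blob(T,*c,r1);b=blob(S,*c,r2); print(nm,a[0],a[1],b[0],b[1],tri(a[0],b[0]),onz('top',*a[0],.084))
def line(n,m,z):
    v,u=np.nonzero(m); P=np.array([onz(n,x,y,z)[:2] for x,y in zip(u,v)])*1000
    r=cv2.minAreaRect(P.astype(np.float32)); return np.round(cv2.boxPoints(r)).tolist(),r
a=blob(T,*Y,(235,120,290,210));print('yel top',a[1],line('top',a[2],.068))
b=blob(S,*Y,(230,180,310,250));print('yel scene',b[1],line('scene',b[2],.068))
a=blob(T,*O,(285,195,330,250));print('or',a[1],line('top',a[2],.043))
# white rotor disc & plate corner screws
g=cv2.cvtColor(T,cv2.COLOR_RGB2GRAY)
P=[onz('top',u,v,.022)[:2]*1000 for u,v in((238,177),(295,179),(293,227),(236,224))]; print('screws',np.round(P),np.mean(P,0))
h=cv2.cvtColor(T,cv2.COLOR_RGB2HSV); m=cv2.inRange(h,(0,0,130),(180,60,255)); k=np.zeros_like(m); cv2.circle(k,(265,201),27,255,-1); m&=k
v,u=np.nonzero(m);Q=np.array([onz('top',x,y,.046)[:2] for x,y in zip(u,v)],np.float32)*1000
print('rotor',cv2.minEnclosingCircle(Q))
# dark plate outline
m=cv2.inRange(h,(0,0,0),(180,255,45)); k=np.zeros_like(m);k[165:240,225:305]=255;m&=k
n,l,s,c=cv2.connectedComponentsWithStats(m);i=1+np.argmax(s[1:,4]);print('plate',s[i],line('top',l==i,.02))
cv2.imwrite('pics/crop.png',cv2.hconcat([cv2.resize(T[110:260,220:420],(640,480),interpolation=cv2.INTER_CUBIC)])[:,:,::-1])
E
```

```text
green [369.05166052 166.68634686] [360 158  19  18 271] [175.26612903 237.5483871 ] [167 229  18  18 248] (array([ 0.61236003, -0.26486869,  0.08502063]), np.float64(0.0007695547385355834)) [ 0.61241834 -0.26551229  0.084     ]
red [180.3677686  135.54545455] [172 127  18  18 242] [357.41414141 200.96464646] [350 194  16  16 198] (array([0.68649295, 0.143752  , 0.08398182]), np.float64(3.0857569322929464e-05)) [0.68649575 0.14376192 0.084     ]
yel top [254 135  10  32 214] ([[618.0, -25.0], [620.0, -40.0], [691.0, -32.0], [689.0, -17.0]], ((654.5086059570312, -28.718719482421875), (71.25675964355469, 15.155475616455078), 6.387057304382324))
yel scene [273 212  23  20 122] ([[619.0, -26.0], [620.0, -39.0], [690.0, -32.0], [688.0, -19.0]], ((654.4611206054688, -28.845882415771484), (69.81330871582031, 13.002775192260742), 5.989397048950195))
or [293 212  26  28 171] ([[456.0, -151.0], [467.0, -162.0], [520.0, -110.0], [509.0, -99.0]], ((488.1703186035156, -130.6119384765625), (74.10533142089844, 15.661490440368652), 44.23270034790039))
screws [[ 603.   20.]
 [ 597. -112.]
 [ 487. -106.]
 [ 494.   24.]] [545.01865614 -43.33916543]
rotor ((543.5889892578125, -44.5821533203125), 55.04077911376953)Traceback (most recent call last):
  File "<stdin>", line 19, in <module>
  File "<stdin>", line 6, in line
  File "h.py", line 9, in onz
    o,d=ray(n,u,v); return o+d*(z-o[2])/d[2]
        ~~~^^^^^^^
  File "h.py", line 6, in ray
    c=vision.calibration(n); f=192/np.tan(np.radians(c['fov_y'])/2)
ValueError: time passes only in moves, steps and waits
```

>>> {"name": "carry_out", "arguments": {"increments": [28,-35.5,0,0,0,0.027,28,-35.5,0,0,0,0.027,28,-35.5,0,0,0,0.027,28,-35.5,0,0,0,0.027,28,-35.5,0,0,0,0.027,28,-35.5,0,0,0,0.027,28,-35.5,0,0,0,0.027,28,-35.5,0,0,0,0.027,28,-35.5,0,0,0,0.027,28,-35.5,0,0,0,0.027,28,-35.5,0,0,0,0.027,28,-35.5,0,0,0,0.027,28,-35.5,0,0,0,0.027,28,-35.5,0,0,0,0.027,28,-35.5,0,0,0,0.027,28,-35.5,0,0,0,0.027,0,0,0,0,0,0,0,0,0,0,0,0], "grip": 1, "newtons": 10}}

```text
clock: 2.45
position: [0.6524, 0.0231, 0.2263]
ee_rot: [0.154, -3.137, -0.001]
force: [-0.0, 0.4, -0.1]
width: 0.004
gripper_force: 0.0
```

```bash
python3 - <<'E'
from h import *
T=get('top');S=get('scene')
a=cv2.resize(T[100:250,210:410],(400,300),interpolation=2);b=cv2.resize(S[150:300,130:330],(400,300),interpolation=2)
cv2.imwrite('pics/crop.png',cv2.hconcat([a,b])[:,:,::-1])
s=readout.observe();print(s['position'],s['ee_rot'],s['clock'],s['joints'])
E
```

```text
[0.65220797 0.02414513 0.22662548] [ 1.56771865e-01 -3.13714845e+00 -1.48700639e-03] 2.55 [-0.24304833  0.48137288  0.19059018  1.50927756 -0.09683545  1.16063045
  1.63574012]
```

View pics/crop.png

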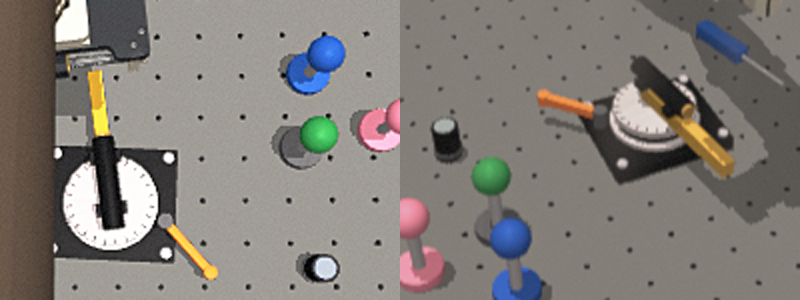

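The crop confirms the target: the green ball at (318,134) sits on a dark steel foot, while the blue and pink ones have coloured feet. The arm points up and away at (97,90). I'm descending on the arm's left side now.

>>> {"name": "carry_out", "arguments": {"increments": [0,0,-35,0,0,0,0,0,-35,0,0,0,0,0,-35,0,0,0,0,0,-35,0,0,0,0,0,-34,0,0,0,0,0,0,0,0,0,0,-10,0,0,0,0,0,-6,0,0,0,0,0,-6,0,0,0,0,0,0,0,0,0,0]}}

```text
clock: 3.8
position: [0.6531, -0.0005, 0.0534]
ee_rot: [-0.152, 3.137, -0.0]
force: [-0.2, 0.5, 0.7]
width: 0.007
gripper_force: 0.0
```

>>> {"name": "carry_out", "arguments": {"increments": [3.0,-8.6,0,0,0,-0.0785,2.3,-8.8,0,0,0,-0.0785,1.6,-9,0,0,0,-0.0785,0.9,-9.1,0,0,0,-0.0785,0.2,-9.1,0,0,0,-0.0785,-0.5,-9.1,0,0,0,-0.0785,-1.2,-9,0,0,0,-0.0785,-1.9,-8.9,0,0,0,-0.0785,-2.6,-8.7,0,0,0,-0.0785,-3.3,-8.5,0,0,0,-0.0785,-4,-8.2,0,0,0,-0.0785,-4.6,-7.9,0,0,0,-0.0785,-5.2,-7.5,0,0,0,-0.0785,-5.8,-7,0,0,0,-0.0785,-6.3,-6.6,0,0,0,-0.0785,-6.8,-6.1,0,0,0,-0.0785,0,0,0,0,0,0]}}

```text
clock: 5.92
position: [0.6185, -0.1314, 0.0529]
ee_rot: [-1.718, -2.63, -0.0]
force: [0.0, 0.6, -0.9]
width: 0.002
gripper_force: 0.0
```

```bash
cat > m.py <<'E'
from h import *
import sys
T=get('top');S=get('scene'); cv2.imwrite(f'pics/{sys.argv[1]}.png',cv2.hconcat([cv2.resize(T[100:250,210:410],(400,300),interpolation=2),cv2.resize(S[150:300,130:330],(400,300),interpolation=2)])[:,:,::-1])
piv=np.array([545.,-43])
for n,I,r,rg in(('top',T,(235,120,345,260),(330,140,400,200)),('scene',S,(180,180,310,270),(150,200,200,270))):
    try:
        a=blob(I,*Y,r);v,u=np.nonzero(a[2]);P=np.array([onz(n,x,y,.068)[:2] for x,y in zip(u,v)],np.float32)*1000
        R=cv2.minAreaRect(P); c=P.mean(0); g=onz(n,*blob(I,*G,rg)[0],.084)[:2]*1000
        l=cv2.fitLine(P,cv2.DIST_L2,0,.01,.01).ravel()
        print(n,a[1],np.round(cv2.boxPoints(R)).tolist(),'fit',np.degrees(np.arctan(l[1]/l[0])),'cen',c,np.degrees(np.arctan2(*(c-piv)[::-1])),'green',g,np.degrees(np.arctan2(*(g-piv)[::-1])))
    except Exception as e: print(n,e)
s=readout.observe();print(s['position'],s['ee_rot'],s['clock'],s['force'])
E
python3 m.py a1
```

```text
top attempt to get argmax of an empty sequence
scene [216 226   5   4  14] [[602.0, -168.0], [609.0, -175.0], [614.0, -169.0], [608.0, -162.0]] fit -11.910707 cen [ 608.248   -168.32292] -63.22083025544758 green [ 611.59021487 -264.38829524] -73.25951628652926
[ 0.61878888 -0.13122368  0.05281281] [-1.71598106e+00 -2.63150959e+00 -2.56284368e-04] 6.025 [ 0.14732581  0.11774897 -0.23977711]
```

View pics/a1.png

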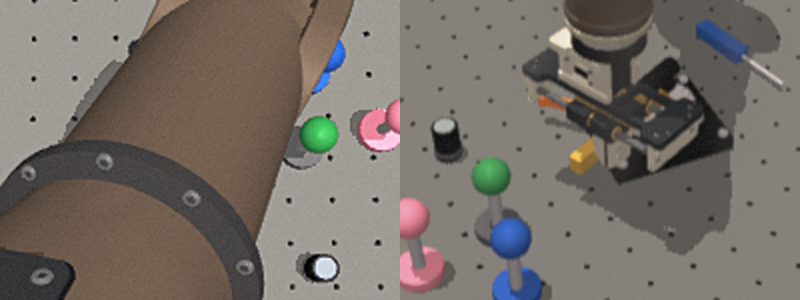

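>>> {"name": "carry_out", "arguments": {"increments": [-5.5,-4.3,0,0,0,-0.061,-5.8,-4.0,0,0,0,-0.061,0,0,0,0,0,0,15,5,0,0,0,0,15,5,0,0,0,0,0,0,40,0,0,0,0,0,40,0,0,0,0,30,40,0,0,0,0,40,0,0,0,0,-10,40,0,0,0,0,-10,40,0,0,0,0,-10,40,0,0,0,0,-10,40,0,0,0,0,-10,40,0,0,0,0,-10,40,0,0,0,0,-10,40,0,0,0,0,-10,40,0,0,0,0,0,0,0,0,0,0]}}

```text
clock: 8.28
position: [0.5563, 0.266, 0.1723]
ee_rot: [-1.865, -2.526, -0.001]
force: [-0.6, -0.2, -0.3]
width: 0.005
gripper_force: 0.0
```

```bash
python3 m.py a2
```

```text
top [294 174  35  17 237] [[562.0, -110.0], [587.0, -181.0], [601.0, -176.0], [576.0, -105.0]] fit -70.98486 cen [ 582.05524 -143.49055] -69.75887641442162 green [ 612.41833855 -265.51229356] -73.1438721946089
scene [210 208  28  19 121] [[563.0, -111.0], [589.0, -179.0], [601.0, -175.0], [575.0, -106.0]] fit -70.58898 cen [ 583.71075 -144.78746] -69.17770709374437 green [ 611.32265767 -264.35831105] -73.32090341849089
[0.55769265 0.26094724 0.1727044 ] [ 1.87300928e+00  2.52126030e+00 -3.92290316e-04] 8.375 [-0.75577668 -0.44768267 -0.05063025]
```

View pics/a2.png

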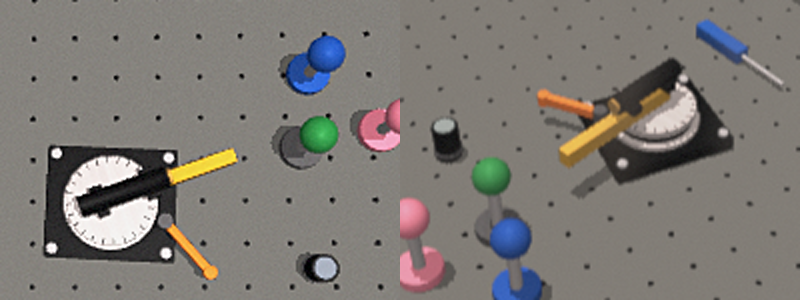

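>>> {"name": "carry_out", "arguments": {"increments": [10,-40,0,0,0,0,10,-40,0,0,0,0,10,-40,0,0,0,0,10,-40,0,0,0,0,10,-40,0,0,0,0,10,-40,0,0,0,0,10,-40,0,0,0,0,10,-40,0,0,0,0,0,-40,0,0,0,0,0,-30,0,0,0,0,0,0,0,0,0,0,0,0,-40,0,0,0,0,0,-40,0,0,0,0,0,-40,0,0,0,0,0,0,0,0,0,0,0,0,0,0,0]}}

```text
clock: 10.38
position: [0.6382, -0.1303, 0.0542]
ee_rot: [1.875, 2.519, 0.001]
force: [0.9, -0.2, 1.5]
width: 0.007
gripper_force: 0.0
```

>>> {"name": "carry_out", "arguments": {"increments": [-12,-4,0,0,0,0,-12,-4,0,0,0,0,-6,-2,0,0,0,0,-3,-1.2,0,0,0,0,-2.8,-1.2,0,0,0,0,0,0,0,0,0,0,0,0,0,0,0,0,0,0,0,0,0,0]}}

```text
clock: 11.38
position: [0.6017, -0.1422, 0.0527]
ee_rot: [1.876, 2.52, 0.0]
force: [1.4, 0.3, 2.1]
width: 0.003
gripper_force: 1.1
```

>>> {"name": "carry_out", "arguments": {"increments": [15,5,0,0,0,0,15,5,0,0,0,0,0,0,40,0,0,0,0,0,40,0,0,0,0,30,40,0,0,0,0,40,0,0,0,0,-10,40,0,0,0,0,-10,40,0,0,0,0,-10,40,0,0,0,0,-10,40,0,0,0,0,-10,40,0,0,0,0,-10,40,0,0,0,0,-10,40,0,0,0,0,-10,40,0,0,0,0,0,0,0,0,0,0,0,0,0,0,0,0]}}

```text
clock: 13.38
position: [0.5518, 0.2577, 0.1726]
ee_rot: [1.875, 2.52, -0.001]
force: [-0.6, -0.7, 0.4]
width: 0.006
gripper_force: 0.0
```

```bash
python3 m.py a3; python3 - <<'E'
from h import *
T=get('top')
a=blob(T,*O,(285,195,330,250));v,u=np.nonzero(a[2]);P=np.array([onz('top',x,y,.043)[:2] for x,y in zip(u,v)],np.float32)*1000
print(cv2.boxPoints(cv2.minAreaRect(P)).round().tolist()); print('lens',onz('top',371,232,.045))
E
```

```text
top [295 177  35  18 241] [[556.0, -109.0], [580.0, -183.0], [596.0, -177.0], [572.0, -104.0]] fit -72.8203 cen [ 576.64197 -144.78807] -72.73155471996402 green [ 612.41833855 -265.51229356] -73.1438721946089
scene [208 208  29  17 121] [[562.0, -110.0], [583.0, -181.0], [594.0, -178.0], [573.0, -107.0]] fit -73.93602 cen [ 578.51215 -145.6671 ] -71.92250796868097 green [ 611.20775845 -264.3898562 ] -73.35043897674235
[0.55211546 0.25646023 0.17280723] [ 1.87775771e+00  2.51777255e+00 -7.13947620e-04] 13.475 [-0.29656508  0.00921729  0.83043857]
[[457.0, -152.0], [467.0, -162.0], [521.0, -112.0], [511.0, -101.0]]
lens [ 0.47454791 -0.27385829  0.045     ]
```

The arm now points at about -73.2° against -73.4° to the ball, so it is aligned. Next is the lever.

>>> {"name": "carry_out", "arguments": {"increments": [-6.7,-26.2,0,0,0,-0.058,-6.7,-26.2,0,0,0,-0.058,-6.7,-26.2,0,0,0,-0.058,-6.7,-26.2,0,0,0,-0.058,-6.7,-26.2,0,0,0,-0.058,-6.7,-26.2,0,0,0,-0.058,-6.7,-26.2,0,0,0,-0.058,-6.7,-26.2,0,0,0,-0.058,-6.7,-26.2,0,0,0,-0.058,-6.7,-26.2,0,0,0,-0.058,-6.7,-26.2,0,0,0,-0.058,-6.7,-26.2,0,0,0,-0.058,-6.7,-26.2,0,0,0,-0.058,-6.7,-26.2,0,0,0,-0.058,0,0,0,0,0,0,0,0,0,0,0,0,0,0,0,0,0,0]}}

```text
clock: 15.65
position: [0.4579, -0.1085, 0.1727]
ee_rot: [-2.718, -1.576, -0.0]
force: [-0.5, -0.4, -0.3]
width: 0.004
gripper_force: 0.0
```

>>> {"name": "carry_out", "arguments": {"increments": [0,0,-35,0,0,0,0,0,-35,0,0,0,0,0,-35,0,0,0,0,0,-25,0,0,0,0,0,-9,0,0,0,0,0,0,0,0,0,0,0,0,0,0,0]}}

```text
clock: 16.52
position: [0.4584, -0.1091, 0.0346]
ee_rot: [2.718, 1.574, 0.002]
force: [-0.2, -0.4, -0.3]
width: 0.002
gripper_force: 0.0
```

>>> {"name": "carry_out", "arguments": {"increments": [4,-5,0,0,0,0,4,-5,0,0,0,0,3,-6,0,0,0,0,3,-6,0,0,0,0,3,-6,0,0,0,0,2,-6,0,0,0,0,4,-4,0,0,0,0,4,-4,0,0,0,0,4,-4,0,0,0,0,0,0,0,0,0,0,0,0,0,0,0,0]}}

```text
clock: 17.9
position: [0.4888, -0.1556, 0.0338]
ee_rot: [2.718, 1.573, -0.0]
force: [-0.8, -0.6, 0.9]
width: 0.009
gripper_force: 0.1
```

Now small steps in x until the force shows the stop.

>>> {"name": "carry_out", "arguments": {"increments": [2,-1,0,0,0,0,2,0,0,0,0,0,0,0,0,0,0,0,0,0,0,0,0,0]}}

```text
clock: 18.4
position: [0.4927, -0.1562, 0.0338]
ee_rot: [2.719, 1.574, -0.0]
force: [-1.2, -0.8, 0.3]
width: 0.004
gripper_force: 0.6
```

>>> {"name": "carry_out", "arguments": {"increments": [1.5,0,0,0,0,0,1.5,0,0,0,0,0,0,0,0,0,0,0,0,0,0,0,0,0]}}

```text
clock: 18.9
position: [0.4959, -0.1562, 0.0338]
ee_rot: [2.718, 1.574, 0.0]
force: [-2.0, -1.7, 0.4]
width: 0.006
gripper_force: 0.7
```

>>> {"name": "carry_out", "arguments": {"increments": [1.5,0,0,0,0,0,1,0,0,0,0,0,0,0,0,0,0,0,0,0,0,0,0,0]}}

```text
clock: 19.4
position: [0.4983, -0.1561, 0.0338]
ee_rot: [2.719, 1.574, 0.0]
force: [-1.4, -1.6, 1.3]
width: 0.005
gripper_force: 0.9
```

>>> {"name": "carry_out", "arguments": {"increments": [1,0,0,0,0,0,1,0,0,0,0,0,0,0,0,0,0,0,0,0,0,0,0,0]}}

```text
clock: 19.9
position: [0.5003, -0.1561, 0.0338]
ee_rot: [2.719, 1.574, 0.0]
force: [-1.2, -1.7, 1.0]
width: 0.006
gripper_force: 0.9
```

>>> {"name": "carry_out", "arguments": {"increments": [1,0,0,0,0,0,1,0,0,0,0,0,0,0,0,0,0,0,0,0,0,0,0,0]}}

```text
clock: 20.4
position: [0.5011, -0.1562, 0.0335]
ee_rot: [-2.718, -1.573, 0.002]
force: [-6.1, -2.2, 3.0]
width: 0.003
gripper_force: 3.0
```

>>> {"name": "carry_out", "arguments": {"increments": [1,0,0,0,0,0,1,0,0,0,0,0,0,0,0,0,0,0,0,0,0,0,0,0]}}

```text
clock: 20.9
position: [0.5015, -0.1562, 0.0333]
ee_rot: [-2.717, -1.571, 0.005]
force: [-11.1, -2.7, 5.7]
width: 0.006
gripper_force: 5.7
```

```bash
python3 m.py a4
```

```text
top [296 181  19  14 118] [[556.0, -110.0], [572.0, -154.0], [588.0, -149.0], [572.0, -105.0]] fit -65.77255 cen [ 572.5278  -128.60562] -72.17402694359603 green [ 618.27396133 -271.80196334] -72.24230578973857
scene [219 213  11   5  34] [[570.0, -130.0], [575.0, -153.0], [585.0, -151.0], [581.0, -128.0]] fit -84.50106 cen [ 577.2595  -140.59657] -71.7092395815139 green [ 611.55320432 -264.35764846] -73.26611342994899
[ 0.50145595 -0.1562346   0.03328351] [-2.71712122 -1.57121948  0.00502576] 21.0 [-9.98779592 -3.20274164  6.12523459]
```

View pics/a4.png

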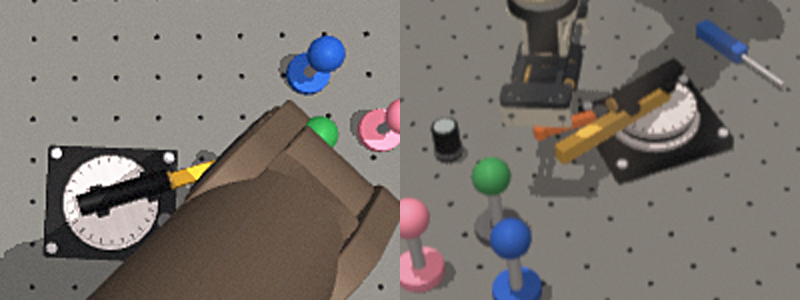

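The lever is against its stop, with 11 N building in x, and the laser arm is undisturbed. I'm retreating now.

>>> {"name": "carry_out", "arguments": {"increments": [-5,0,0,0,0,0,-12,3,0,0,0,0,-12,6,0,0,0,0,0,0,0,0,0,0,0,0,35,0,0,0,0,0,35,0,0,0,0,0,35,0,0,0,0,0,35,0,0,0,5,40,0,0,0,0,5,40,0,0,0,0,5,40,0,0,0,0,5,40,0,0,0,0,5,40,0,0,0,0,5,40,0,0,0,0,5,40,0,0,0,0,5,40,0,0,0,0,5,40,0,0,0,0,0,0,0,0,0,0,0,0,0,0,0,0]}}

```text
clock: 23.38
position: [0.5202, 0.2125, 0.1737]
ee_rot: [2.718, 1.574, -0.0]
force: [-0.9, -0.6, -0.1]
width: 0.004
gripper_force: 0.0
```

```bash
python3 m.py a5; python3 - <<'E'
from h import *
T=get('top')
a=blob(T,*O,(285,195,345,250));v,u=np.nonzero(a[2]);P=np.array([onz('top',x,y,.043)[:2] for x,y in zip(u,v)],np.float32)*1000
print(cv2.boxPoints(cv2.minAreaRect(P)).round().tolist())
E
```

```text
top [295 177  35  18 238] [[556.0, -109.0], [580.0, -183.0], [596.0, -177.0], [572.0, -104.0]] fit -73.03436 cen [ 576.6945  -144.98288] -72.73565703053627 green [ 612.41833855 -265.51229356] -73.1438721946089
scene [208 208  29  17 121] [[562.0, -110.0], [583.0, -181.0], [594.0, -178.0], [573.0, -106.0]] fit -73.72857 cen [ 578.61176 -145.95413] -71.91953202679633 green [ 611.48238809 -264.42006   ] -73.28737449145574
[0.52027462 0.21165927 0.17390734] [2.71986719e+00 1.57175886e+00 4.82763404e-05] 23.475 [-0.12224059  0.327808    0.52348594]
[[512.0, -184.0], [525.0, -185.0], [528.0, -112.0], [515.0, -111.0]]
```

View pics/a5.png

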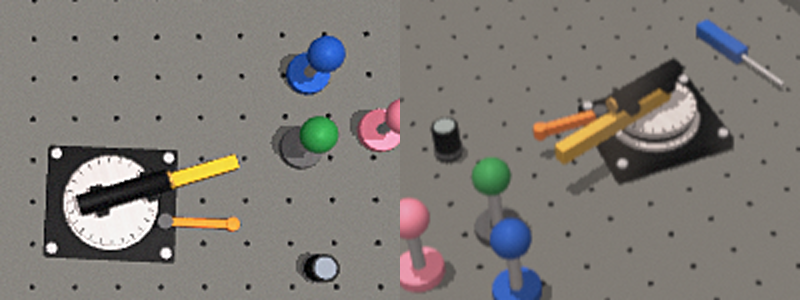

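The lever is square to the stage at -92.4° (stage -y is -92.6°), and the laser arm still points at the green ball at about -73°. Everything else is where it was. I'm handing it in.

```bash
python3 -c "
from cell import arm
print(arm.sign_off())"
```

```text
the job is handed in; nothing more can be done
None
```

The laser arm points at the green ball to within about 0.5° by camera measurement, the lock lever was then pushed to its stop, nothing else was moved, and the job was handed in at about 23.5 s.

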